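Sort power modules and seat their heat sinks

ROBOT

A 7-joint arm with a two-finger parallel gripper is mounted at the origin on the work surface. World frame = base frame: x ahead of the robot, y to its left, z up, the work surface at z = 0. Lengths are in m, angles in rad, forces in N, time in s.
With the tool pointing down it reaches from about 0.4 to 0.9 m from the base axis. Payload 5.6 kg.
Tool frame: the origin (TCP) lies midway between the tips of the shut fingers; the grasp point (between the pads) lies 19 mm behind it; z points along the fingers, y is the line along which they close (so a half turn about z gives the same grasp; the last joint's range is limited). The gripper opens to 92 mm and grips with 3 to 60 N. Pads are 20 mm wide; open, the fingers measure 128 mm over their backs; the gripper's body (75 mm by 189 mm) begins 69 mm behind the grasp point.
Start: joints at [1.192, 0.468, -0.012, 1.603, 0.006, 1.071, -0.056], TCP at [0.214, -0.614, 0.215] pointing down, gripper open.
Joint ranges: [-2.53, 2.53], [-0.31, 2.02], [-1.57, 1.55], [0.28, 2.44], [-1.29, 4.43], [0.15, 1.84], [-2.92, 2.92]. Speed limits (rad/s): [2.57, 2.57, 3.14, 3.14, 3.14, 3.14, 3.14].

INTERFACE

Orientations are given as a 3x3 rotation matrix whose columns are the frame's x, y, z axes.
In Python, from station import env, effector, solver, viewer, workorder, search_frame, tip_of gives the robot as it stands. Calls block until the motion is done:
- env.reach(position, orientation): joint-space move of the TCP to a pose.
- env.movel(position, frame=None, rate=0.15): straight line of the TCP; frame=None keeps the orientation; rate is the mean speed in m/s.
- env.goto_joints(angles): joint-space move.
- effector.release() and effector.grasp(squeeze=None): open the fingers fully, or close them until they stop; squeeze is the grip in N (None keeps the last).
- env.pause(seconds).
- solver.inverse_kinematics(position, orientation): joint angles nearest the present ones, or None.
- env.sense(): the state.
- viewer.read_camera(name): name is "scene" or "side" or "wrist"; returns (picture, depth): 400x640x3 uint8, red, green, blue; 400x640 float32, m along the optical axis (not along the pixel's ray), 0 where there is no reading.
- viewer.camera_info(name): a dict with "intrinsics" (3x3 intrinsics, pixels), "dist_coeffs" ([k1, k2, p1, p2, k3] as OpenCV has them; the pictures are not rectified), "eye" and "rotation" of the camera in the world; the wrist camera has in their place "T_tool_cam" (4x4, takes a point from camera to tool coordinates, whose origin is the TCP and whose axes are the flange's). Camera axes: x right, y up, looking along -z (the intrinsics and any distortion apply to the point x, -y, -z); pixel columns grow to the right and rows downward; lengths in m; the calibration is good to about 2 mm. A picture is of the moment at which its call begins: read the wrist's pose just before it. camera_info takes no time and is no camera call.
A pose or a line that the arm cannot do raises env.PlanningError and nothing moves.
- workorder.finish_job(): hands the job in; it is judged then, once.
Trained networks look in the newest picture that a camera, given by its name, has taken for a name from the list of things; names that differ only in an ending like _2 or _b are one class to them, and where a whole thing is asked for, a point or a joint stands for the part that bears it (a point fixed in the world has none). Each returns a list of dicts, best first, with "score" (0 to 1); they miss things now and then, are a little off and sometimes report something else, mostly with a low value. They report only what shows in the picture. A call takes as long as a camera call. They do not tell look-alikes from the thing itself.
- search_frame(camera, name): "at" ([x, y, z] in m, in world coordinates, good to about 4 mm: the middle of the surface that is visible of it).
- tip_of(camera, name): "at" ([x, y, z] in m, in world coordinates, good to about 4 mm: a listed point, or the origin of a listed thing).
The state is a dict: "t": time; "joint_positions": joint angles; "joint_velocities": joint speeds; "tau": joint torques, N m; "ee_pos": TCP position; "tcp_rot": TCP orientation; "wrist_force": force on the tool from outside, world axes, zero at the start; "moment": the same for the moment, N m; "gripper_width": finger opening in m; "grasp_force": force on a finger pad.
Only numpy, scipy, OpenCV 4.12 (cv2) and the standard library are available. Lean on these libraries where they do the work, as an engineer would, in place of code of your own. Each camera call takes 0.05 s, during which the arm holds its last target. There are 200 camera calls.

TASK

Sort the black power modules on the bench by length: stand each one inside a printed outline on the blue strip of its own size, one per outline, and set a heat sink of the same length on top of every module, fins up, squarely flush with its edges all round. Leave any spare heat sink over, and do not disturb the solder spool, the screwdriver or the flux jar.

Things in the scene. Friction and masses are not known exactly. Their poses are not given: they have to be found in the camera images.
- carrier_short: flat blue card strip for the short modules, 164 x 66 mm, 1 mm thin, stuck flat to the bench mat (no step: a module standing on it has its underside at bench level, z = 0); origin at the centre of its underside, x along the strip, z up. It carries two white printed outlines end to end, inner size 62 x 50 mm
- short_spot0 (a point): centre of a printed outline on the short strip, at bench level (z = 0), 40 mm from the strip's middle towards its own -x; axes as the strip's (x along the outline's long side)
- short_spot1 (a point): centre of a printed outline on the short strip, at bench level (z = 0), 40 mm from the strip's middle towards its own +x; axes as the strip's (x along the outline's long side)
- module_short_a: short power module: loose black potted block, 52 long (own x) x 40 wide (own y) x 24 mm high, grey-blue thermal pad on its flat top, small brass dots at the top's corners; origin at the centre of its underside; about 0.1 kg. A module may be absent
- sink_short_a: short heat sink: loose finned aluminium block, 52 long (own x) x 40 wide (own y) x 18 mm high, flat underside, fins upward running along x, flat outer sides; origin at the centre of its underside; about 0.06 kg. Either end may face either way
- module_short_b: short power module: loose black potted block, 52 long (own x) x 40 wide (own y) x 24 mm high, grey-blue thermal pad on its flat top, small brass dots at the top's corners; origin at the centre of its underside; about 0.1 kg. A module may be absent
- sink_short_b: short heat sink: loose finned aluminium block, 52 long (own x) x 40 wide (own y) x 18 mm high, flat underside, fins upward running along x, flat outer sides; origin at the centre of its underside; about 0.06 kg. Either end may face either way
- carrier_long: flat blue card strip for the long modules, 204 x 66 mm, 1 mm thin, stuck flat to the bench mat (no step: a module standing on it has its underside at bench level, z = 0); origin at the centre of its underside, x along the strip, z up. It carries two white printed outlines end to end, inner size 82 x 50 mm
- long_spot0 (a point): centre of a printed outline on the long strip, at bench level (z = 0), 50 mm from the strip's middle towards its own -x; axes as the strip's (x along the outline's long side)
- long_spot1 (a point): centre of a printed outline on the long strip, at bench level (z = 0), 50 mm from the strip's middle towards its own +x; axes as the strip's (x along the outline's long side)
- module_long_a: long power module: loose black potted block, 72 long (own x) x 40 wide (own y) x 24 mm high, grey-blue thermal pad on its flat top, small brass dots at the top's corners; origin at the centre of its underside; about 0.1 kg. A module may be absent
- sink_long_a: long heat sink: loose finned aluminium block, 72 long (own x) x 40 wide (own y) x 18 mm high, flat underside, fins upward running along x, flat outer sides; origin at the centre of its underside; about 0.06 kg. Either end may face either way
- module_long_b: long power module: loose black potted block, 72 long (own x) x 40 wide (own y) x 24 mm high, grey-blue thermal pad on its flat top, small brass dots at the top's corners; origin at the centre of its underside; about 0.1 kg. A module may be absent
- sink_long_b: long heat sink: loose finned aluminium block, 72 long (own x) x 40 wide (own y) x 18 mm high, flat underside, fins upward running along x, flat outer sides; origin at the centre of its underside; about 0.06 kg. Either end may face either way
- spool: bystander: lime green solder spool standing upright, 60 mm across, 42 mm high, origin at the centre of its underside
- screwdriver: bystander: red-handled screwdriver, 160 mm, lying on the bench, along its own x
- flux_jar: bystander: amber flux jar, 48 mm across, 45 mm high, origin at the centre of its underside
Things that resemble listed ones, but are neither listed nor needed, are in the scene too. Leave any orange or red look-alike of the module_short_b alone.

How it is judged:
By the outcome, as a careful person would: the job done as asked, in the order asked, and still so for the second after the job is handed in, with the robot touching nothing.
Of module_short_a, module_short_b, module_long_a, module_long_b only 3 to 4 are there at a start; the rules pass over those that are not, and their reading is None.
At some moment in a run one of module_short_a, module_short_b, module_long_a, module_long_b may be knocked a few centimetres aside while the robot is not near it.
Once in a run the grip may slacken for a moment while it holds something.
It also fails if it takes over 210 s, if anything falls off the work surface, if the arm or the gripper's body presses on something with over 40 N, if the wrist force passes 120 N, or if a joint passes its speed limit or range.

## Working session

There is one attempt and no reset: what is moved stays moved. The work goes in short steps, each a Python script; the robot and the scene stay as the last script left them, time stands still between calls to the robot, and variables do not carry over. Pictures are saved under pics/ and viewed, at most 14 in all, crops included, and the job is handed in when it is done.

```bash
mkdir -p pics; ls
python3 - <<'E'
from station import *
from station import env,viewer
import cv2,numpy as np
for c in ["scene","side"]:
    p,d=viewer.read_camera(c); cv2.imwrite(f"pics/{c}0.png",p[:,:,::-1]); i=viewer.camera_info(c); print(c,i)
print(viewer.camera_info("wrist")); print(env.sense())
E
```

```text
pics
scene {'intrinsics': array([[497.30616091,   0.        , 314.19096582],
       [  0.        , 497.30616091, 190.63837648],
       [  0.        ,   0.        ,   1.        ]]), 'dist_coeffs': array([-0.06811317,  0.        ,  0.        ,  0.        ,  0.        ]), 'eye': array([ 1.13897671, -0.5631506 ,  1.25353123]), 'rotation': array([[ 0.70469599, -0.58827221,  0.39666026],
       [ 0.70936029,  0.59561862, -0.37689048],
       [-0.01454403,  0.54696825,  0.837027  ]])}
side {'intrinsics': array([[494.11488513,   0.        , 315.34637639],
       [  0.        , 494.11488513, 200.84182149],
       [  0.        ,   0.        ,   1.        ]]), 'dist_coeffs': array([-0.1449999,  0.       ,  0.       ,  0.       ,  0.       ]), 'eye': array([0.16585852, 0.73669737, 0.95478042]), 'rotation': array([[-0.88082943,  0.34633356, -0.32278874],
       [-0.47340579, -0.65172836,  0.59256822],
       [-0.00514432,  0.67476159,  0.73801784]])}
{'intrinsics': array([[356.40590793,   0.        , 322.9536952 ],
       [  0.        , 356.40590793, 194.64280627],
       [  0.        ,   0.     
[... 630 characters left out ...]
[-2.47553357e-03, -1.21326060e-03,  4.25723735e-04, -2.39832142e-03,
       -8.26141454e-05,  9.36774038e-04,  1.75930375e-03]), 'tau': array([ 5.82735556e-04, -5.21652997e+01, -1.28307694e-02, -2.44370234e+01,
       -5.68118412e-02,  1.41263873e-02,  4.64451944e-05]), 'ee_pos': array([ 0.21393313, -0.61322988,  0.21372954]), 'tcp_rot': array([[ 9.44165912e-01,  3.29469724e-01, -6.56557144e-04],
       [ 3.29470350e-01, -9.44164774e-01,  1.47257257e-03],
       [-1.34730049e-04, -1.60666894e-03, -9.99998700e-01]]), 'wrist_force': array([-0.19054342,  0.29328516,  0.02667517]), 'moment': array([-0.0005004 , -0.00455357,  0.04749757]), 'grasp_force': 0.0, 'gripper_width': 0.09187666278877743}
```

View pics/scene0.png

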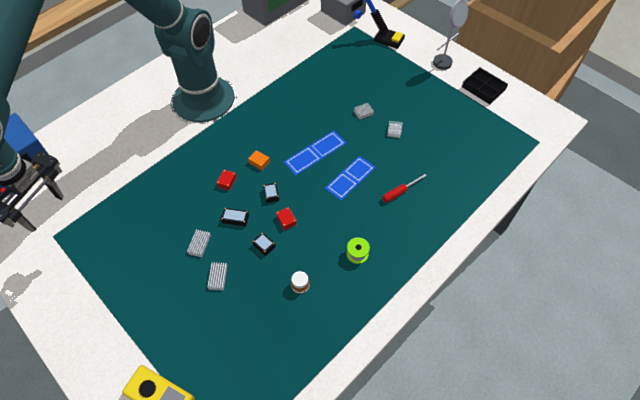

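View pics/side0.png

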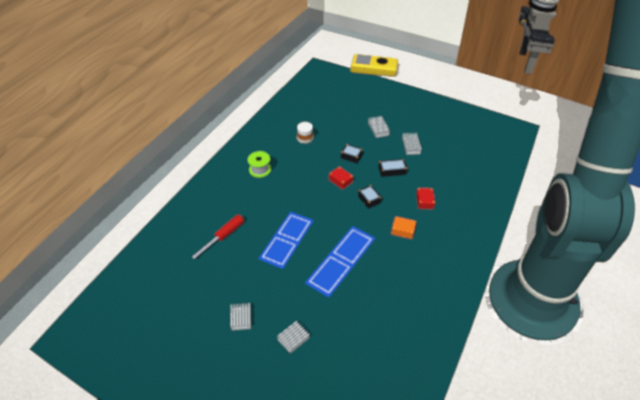

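The pictures show three black modules, in scene pixels: a long one at (235,216) and short ones at (271,192) and (264,243). Long sinks are at (199,243) and (217,276), and short sinks at (363,111) and (395,129). The long strip is at (315,152) and the short strip at (350,178). The look-alikes to leave alone are orange (259,159) and red (227,179) and (287,218).

```bash
cat > h.py <<'E'
from station import env, effector, solver, viewer, workorder, search_frame, tip_of
import numpy as np, cv2
def T_cam(c,info):
    if c!="wrist": return info["rotation"],np.array(info["eye"])
    s=env.sense(); T=np.array(info["T_tool_cam"]); R=np.array(s["tcp_rot"])
    return R@T[:3,:3], R@T[:3,3]+s["ee_pos"]
def snap(c,name=None):
    i=viewer.camera_info(c); R,e=T_cam(c,i); p,d=viewer.read_camera(c)
    if name: cv2.imwrite(f"pics/{name}.png",p[:,:,::-1])
    v,u=np.mgrid[:400,:640]
    n=cv2.undistortPoints(np.stack([u,v],-1).reshape(-1,1,2).astype(float),i["intrinsics"],i["dist_coeffs"]).reshape(400,640,2)
    ray=np.stack([n[...,0],-n[...,1],-np.ones((400,640))],-1)@np.array(R).T
    return p,ray*d[...,None]+e,ray,e
def blobs(sn,lo,hi,top,extra=None,amin=30):
    """connected components with z in lo..hi, min-area rect on the plane z=top"""
    p,W,ray,e=sn
    m=((W[...,2]>lo)&(W[...,2]<hi)).astype(np.uint8)
    if extra is not None: m&=extra.astype(np.uint8)
    m=cv2.morphologyEx(m,cv2.MORPH_CLOSE,np.ones((5,5)))
    m=cv2.morphologyEx(m,cv2.MORPH_OPEN,np.ones((3,3)))
    n,lab,st,c=cv2.connectedComponentsWithStats(m)
    out=[]
    for k in range(1,n):
        if st[k,4]<amin: continue
        q=lab==k; P=e+ray[q]*((top-e[2])/ray[q][:,2])[:,None]
        (cx,cy),(w,h),a=cv2.minAreaRect(((P[:,:2]-[.6,0])*1000).astype(np.float32))
        if w<h: w,h,a=h,w,a+90
        out.append(dict(xy=np.array([cx/1000+.6,cy/1000]),L=w,W=h,yaw=np.deg2rad((a+90)%180-90),px=c[k],rgb=np.median(p[q],0),z=np.median(W[q][:,2]),area=st[k,4]))
    return out
def show(bs):
    for b in bs: print(np.round(b['xy'],4),"L%.1f W%.1f yaw %.1f"%(b['L'],b['W'],np.rad2deg(b['yaw'])),b['px'].round(),b['rgb'],"z%.4f"%b['z'],b['area'])
def Rz(y): c,s=np.cos(y),np.sin(y); return np.array([[c,s,0],[s,-c,0],[0,0,-1.]])
E
python3 - <<'E'
from h import *
for c in ["scene","side"]:
    sn=snap(c); W=sn[1]; roi=(W[...,0]>.2)&(W[...,0]<1.1)&(abs(W[...,1])<.8)
    print(c,"bench z",np.median(W[...,2][(abs(W[...,0]-.6)<.2)&(abs(W[...,1])<.3)]))
    show(blobs(sn,.010,.05,.022,roi))
    p=sn[0].astype(int); print("blue")
    show(blobs(sn,-.02,.02,0.001,roi&(p[...,2]>p[...,0]+60)&(p[...,2]>p[...,1]+40)))
    for n in ["module_short_a","module_long_a","short_spot0","short_spot1","long_spot0","long_spot1"]:
        print(n,[(np.round(r['at'],3),round(r['score'],2)) for r in tip_of(c,n)][:4])
E
```

```text
scene bench z 0.00030937165311739623
[0.2657 0.6678] L109.2 W92.0 yaw 16.6 [389.  37.] [28. 28. 28.] z0.0226 399
[0.4851 0.7107] L73.3 W63.7 yaw -45.0 [443.  60.] [80. 86. 92.] z0.0150 215
[0.6613 0.7133] L128.5 W127.4 yaw -0.5 [484.  84.] [18. 18. 21.] z0.0170 818
[0.4448 0.3325] L58.0 W46.7 yaw 71.0 [364. 110.] [144. 151. 155.] z0.0160 172
[0.5669 0.3427] L59.1 W38.6 yaw -50.3 [394. 128.] [168. 175. 180.] z0.0071 170
[ 0.3506 -0.0465] L60.8 W47.1 yaw 9.6 [259. 159.] [238. 124.  27.] z0.0229 228
[ 0.3345 -0.165 ] L58.8 W45.1 yaw -62.9 [226. 178.] [206.  32.  30.] z0.0230 234
[ 0.4663 -0.1009] L60.1 W39.7 yaw -33.8 [271. 192.] [127. 134. 147.] z0.0229 227
[0.7302 0.1566] L87.2 W27.5 yaw 78.9 [395. 193.] [178.5  32.   28. ] z0.0219 208
[ 0.4538 -0.2305] L75.8 W46.7 yaw 35.5 [235. 216.] [134.  149.5 164. ] z0.0225 364
[ 0.563 -0.129] L59.5 W42.1 yaw -18.2 [286. 217.] [206.  33.  31.] z0.0227 258
[ 0.4469 -0.357 ] L75.1 W44.6 yaw -59.0 [198. 242.] [155. 161. 165.] z0.0137 361
[ 0.5785 -0.2294] L56.9 W43.9 yaw 0.7 [264. 243.] [130. 140. 158.] z0.0230 273
[ 0.7756 -0.0554] L67.6 W57.9 yaw
[... 2281 characters left out ...]
01. 218.] z0.0014 1544
[0.4409 0.1073] L208.5 W69.7 yaw 83.2 [340. 261.] [ 44.  99. 217.] z0.0012 2116
module_short_a [(array([ 0.573, -0.224, -0.001]), 0.77), (array([ 0.346, -0.046,  0.   ]), 0.73), (array([ 0.464, -0.099, -0.001]), 0.71), (array([ 0.558, -0.131,  0.   ]), 0.52)]
module_long_a [(array([ 0.452, -0.23 ,  0.001]), 0.72)]
short_spot0 [(array([ 0.585,  0.157, -0.002]), 0.82), (array([0.588, 0.072, 0.002]), 0.8)]
short_spot1 [(array([ 0.585,  0.157, -0.002]), 0.82), (array([0.588, 0.072, 0.002]), 0.8)]
long_spot0 [(array([0.448, 0.153, 0.001]), 0.7), (array([ 0.436,  0.057, -0.001]), 0.57)]
long_spot1 [(array([0.448, 0.153, 0.001]), 0.7), (array([ 0.436,  0.057, -0.001]), 0.57)]
```

Pixels for the candidate modules: black at (271,192), (264,243) and (235,216) in the scene picture. The orange and red blocks at (259,159), (227,179) and (287,218) are decoys. I'll confirm with a wrist close-up and calibrate the wrist camera with two half-turned views.

```bash
cat >> h.py <<'E'
def canon(y): # tool yaw, mod pi, that costs the least joint motion and is reachable
    best=None
    q0=env.sense()["joint_positions"]
    return q0
def pick_yaw(xy,z,yaw):
    q0=np.array(env.sense()["joint_positions"]); o=[]
    for y in (yaw,yaw+np.pi):
        q=solver.inverse_kinematics([*xy,z],Rz(y))
        if q is not None: o.append((np.abs(np.array(q)-q0).max()+ (5 if abs(q[6])>2.75 else 0),y))
    return min(o)[1]
def look(xy,yaw,z=.13,exact=False,name=None):
    if not exact: yaw=pick_yaw(xy,z,yaw)
    env.reach([*xy,z],Rz(yaw)); env.pause(.15)
    return snap("wrist",name),yaw
def near(bs,xy): return min(bs,key=lambda b:np.linalg.norm(b['xy']-xy))
E
python3 - <<'E'
from h import *
xy=np.array([.5755,-.2265])
y0=pick_yaw(xy,.13,0)
for k,y in enumerate((y0,y0+np.pi if y0<1 else y0-np.pi)):
    try:
        sn,_=look(xy,y,exact=True,name=f"w{k}")
    except Exception as ex: print(ex); continue
    print(k,y,env.sense()['ee_pos'],env.sense()['joint_positions'][6],env.sense()['t'])
    print(np.median(sn[1][...,2]))
    show(blobs(sn,.019,.03,.024,amin=300))
    show(blobs(sn,.010,.03,.024,amin=300))
E
```

```text
0 0 [ 0.57521361 -0.22749658  0.13010109] -1.3235225049765904 2.9417
0.001677830906303135
[ 0.5751 -0.2289] L52.8 W39.9 yaw 2.3 [324. 192.] [193. 204. 217.] z0.0248 3127
[ 0.5593 -0.1294] L54.0 W41.3 yaw -16.9 [202. 208.] [214.  70.  68.] z0.0248 2809
[ 0.554  -0.3735] L47.6 W23.2 yaw 13.5 [498. 217.] [158. 162. 164.] z0.0180 717
[ 0.4626 -0.222 ] L45.8 W41.3 yaw 35.7 [315. 308.] [173. 181. 191.] z0.0248 1431
[ 0.7107 -0.2384] L39.7 W11.9 yaw -90.0 [337.   9.] [131.   95.   63.5] z0.0172 548
[ 0.5758 -0.2288] L54.3 W39.9 yaw 2.3 [324. 191.] [190. 201. 214.] z0.0248 3220
[ 0.56  -0.377] L71.3 W45.6 yaw -47.2 [503. 210.] [150. 154. 156.] z0.0170 4218
[ 0.5604 -0.1305] L56.7 W42.7 yaw -17.1 [203. 207.] [214.  70.  68.] z0.0248 3047
[ 0.4643 -0.2224] L51.8 W44.2 yaw 35.2 [316. 306.] [109.  108.5  97. ] z0.0245 1762
1 3.141592653589793 [ 0.57550925 -0.22648689  0.13000736] -1.3236170317531186 3.3917
0.001674124861811982
[ 0.5751 -0.2289] L52.9 W39.9 yaw 2.3 [325. 192.] [193. 204. 217.] z0.0248 3133
[ 0.5593 -0.1293] L54.0 W41.3 yaw -17.2 [203. 208.] [214.  70.  68.] z0.0248 2783
[ 0.55   -0.3664] L50.1 W21.9 yaw 10.8 [491. 223.] [164. 168. 170.] z0.0180 532
[ 0.5565 -0.3852] L27.7 W20.2 yaw 50.9 [515. 217.] [149. 153. 155.] z0.0179 411
[ 0.4626 -0.222 ] L45.3 W40.8 yaw 36.3 [316. 308.] [173. 182. 190.] z0.0248 1405
[ 0.7106 -0.2384] L39.7 W12.6 yaw -89.8 [339.  10.] [131.  95.  64.] z0.0172 559
[ 0.5757 -0.2288] L54.2 W39.9 yaw 2.3 [325. 191.] [190. 201. 215.] z0.0248 3219
[ 0.5598 -0.3773] L71.6 W44.9 yaw -47.8 [505. 210.] [150. 154. 156.] z0.0170 4206
[ 0.5604 -0.1303] L56.7 W42.6 yaw -17.4 [204. 207.] [214.  70.  68.] z0.0248 3024
[ 0.4643 -0.2228] L51.4 W43.9 yaw 36.6 [317. 306.] [106. 109.  99.] z0.0245 1733
```

View pics/w0.png

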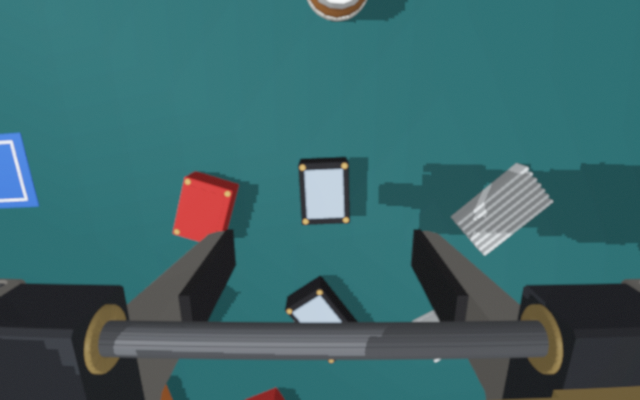

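The wrist picture shows a black short module at (325,192) with a pad and brass dots, and the red decoy at (205,208). The long black module is at (320,305) and a long sink at (500,210). Next I measure the strips and place the first short module.

```bash
cat >> h.py <<'E'
CAL=np.array([0.,0.])   # camera offset in tool frame, measured-true
import os
if os.path.exists("cal.npy"): CAL=np.load("cal.npy")
def tyaw(): R=env.sense()["tcp_rot"]; return np.arctan2(R[1,0],R[0,0])
def wrap(a): return (a+np.pi/2)%np.pi-np.pi/2
def obj(xy,yaw,top,lo,hi=None,name=None):
    """look from above, twice (second centred), return the thing near xy"""
    sn,_=look(xy,yaw,z=.13+top-.024 if top>.03 else .13,name=name); env.pause(.1)
    b=near(blobs(snap("wrist"),lo,hi or top+.008,top,amin=400),xy)
    s=env.sense(); R=s["tcp_rot"][:2,:2]
    b['rel']=R.T@(b['xy']-s["ee_pos"][:2])      # in tool axes
    b['xy']=b['xy']-R@CAL
    show([b]); return b
def line(xy,z,yaw,rate=.2): # yaw taken mod pi nearest the present
    t=tyaw(); env.movel([*xy,z],Rz(t+wrap(yaw-t)),rate=rate)
def fix(xy,z,yaw,rate=.08): # end on the spot in spite of sag
    line(xy,z,yaw,rate); env.pause(.15); e=env.sense()["ee_pos"]; 
    print("err",np.round((e-[*xy,z])*1000,1)); return e
def pick(b,zt=.005,squeeze=25,width=.04,h=.11):
    xy,yaw=b['xy'],b['yaw']
    line(xy,.07+zt,yaw); fix(xy,zt,yaw,.1); effector.grasp(squeeze); s=env.sense()
    print("width",s["gripper_width"],"F",s["grasp_force"],"t",s["t"])
    assert abs(s["gripper_width"]-width)<.006
    line(xy,h,yaw)
def place(xy,yaw,zt,width=.04,h=.11,up=.13):
    line(xy,h,yaw,.3); s=env.sense(); print("carried width",s["gripper_width"],s["grasp_force"])
    assert abs(s["gripper_width"]-width)<.006
    line(xy,zt+.03,yaw); e=fix(xy,zt,yaw,.06)
    print("F",env.sense()["wrist_force"].round(1)); effector.release(); line(xy,up,yaw,.15); print("t",env.sense()["t"])
E
python3 - <<'E'
from h import *
sn,_=look([.515,.11],np.pi/2,z=.2,name="strips"); env.pause(.3); sn=snap("wrist")
p=sn[0].astype(int); bl=(p[...,2]>p[...,0]+60)&(p[...,2]>p[...,1]+40)
show(blobs(sn,-.02,.02,.001,bl,amin=2000))
print(env.sense()["t"],tyaw())
E
```

```text
[0.4406 0.106 ] L205.9 W67.7 yaw 83.3 [255. 161.] [ 70. 123. 212.] z0.0019 11642
[0.5868 0.113 ] L165.9 W67.8 yaw -87.5 [391. 160.] [ 68. 121. 211.] z0.0019 9832
5.2583 1.5706132944014704
```

View pics/strips.png

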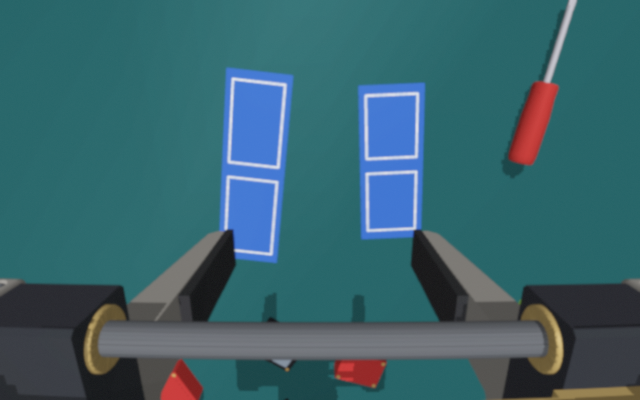

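The strips are clear: long at pixel (255,161), short at (391,160). Now I place the first short module and calibrate.

Run:
```python
from h import *
b=obj(np.array([.5755,-.2289]),.04,.024,.019); pick(b)
c=np.array([.587,.1135]); y=np.deg2rad(92.5); d=np.array([np.cos(y),np.sin(y)])
P=c+.04*d
place(P,y,.0055)
m=obj(P,y,.024,.019); print("rel",m['rel'],env.sense()["tcp_rot"][:2,:2].round(2).tolist())
# grip along the length too, to learn the camera's offset in tool y from both and x
line(m['xy'],.08,y+np.pi/2); fix(m['xy'],.006,y+np.pi/2); effector.grasp(8); env.pause(.2); s=env.sense(); print(s["gripper_width"],s["ee_pos"]); effector.release(); line(m['xy'],.13,y+np.pi/2)
m=obj(m['xy'],y+np.pi/2,.024,.019); print("rel",m['rel'],env.sense()["ee_pos"],tyaw(),env.sense()["t"])
```

```text
[ 0.5752 -0.2288] L52.7 W39.9 yaw 2.4 [323. 193.] [193. 202. 216.] z0.0248 3123
err [ 0.6 -0.2  0.8]
width 0.039768432843802236 F 24.99974012374878 t 9.1917
carried width 0.03984606767333811 24.99963641166687
err [-0.1 -0.1 -0.2]
F [-0.5 -0.5 -1.5]
t 16.5417
[0.5844 0.1543] L52.5 W39.9 yaw -87.5 [322. 191.] [181. 191. 205.] z0.0248 3135
rel [ 0.0008284  -0.00075813] [[-0.04, 1.0], [1.0, 0.04]]
err [0.4 0.2 0.6]
0.05194236323880221 [0.58442035 0.15426529 0.00598548]
[0.5854 0.1542] L51.9 W40.0 yaw -87.5 [322. 191.] [189. 199. 213.] z0.0248 3163
rel [0.00091244 0.00011995] [0.58445902 0.15428032 0.12991993] 0.043601378797115106 25.1083
```

Run:
```python
from h import *
b=obj(np.array([.463,-.099]),np.deg2rad(-33),.024,.019,name="mB"); assert b['rgb'][0]<240 and np.ptp(b['rgb'])<60
pick(b)
y=np.deg2rad(92.5); place(np.array([.5887,.0735]),y,.0058)
b=obj(np.array([.451,-.227]),np.deg2rad(35),.024,.019,name="mL"); assert np.ptp(b['rgb'])<60 and b['L']>65
pick(b)
y=np.deg2rad(83.3); d=np.array([np.cos(y),np.sin(y)])
place(np.array([.441,.1065])-.05*d,y,.0058)
s,_=look(np.array([.51,.10]),np.pi/2,z=.2,name="placed"); env.pause(.2)
show(blobs(snap("wrist"),.019,.032,.024,amin=400)); print(env.sense()["t"])
```

```text
[ 0.4623 -0.1005] L51.7 W39.9 yaw -32.9 [325. 192.] [193. 203. 216.] z0.0248 3123
err [ 0.5 -0.   0.6]
width 0.04012782736998954 F 25.000002086162567 t 28.8
carried width 0.03966240447926595 24.999772310256958
err [-0.  -0.  -0.1]
F [ 0.3  0.  -1.6]
t 33.7583
[ 0.4497 -0.2293] L72.1 W39.9 yaw 35.1 [324. 193.] [194. 208. 221.] z0.0248 4309
err [ 0.5 -0.2  0.6]
width 0.039572843166961774 F 24.99843567609787 t 38.4333
carried width 0.039985938284320316 24.998230934143066
err [-0.  -0.  -0.1]
F [ 0.2  0.4 -1.3]
t 43.4
[0.7216 0.1583] L80.3 W25.0 yaw 76.4 [542. 115.] [191.  61.  58.] z0.0244 1886
[0.5843 0.154 ] L51.5 W41.1 yaw -87.7 [401. 118.] [182. 192. 205.] z0.0248 2346
[0.5876 0.0745] L53.2 W41.1 yaw -87.5 [400. 197.] [175.  184.5 198. ] z0.0248 2018
[0.4359 0.057 ] L73.4 W40.7 yaw 84.0 [252. 213.] [187. 201. 215.] z0.0248 2600
[ 0.5568 -0.1309] L54.1 W34.4 yaw -17.1 [365. 368.] [151.  44.  43.] z0.0248 844
[ 0.3359 -0.1569] L54.6 W47.5 yaw -88.4 [181. 385.] [203.  63.  62.] z0.0247 907
44.3667
```

View pics/placed.png

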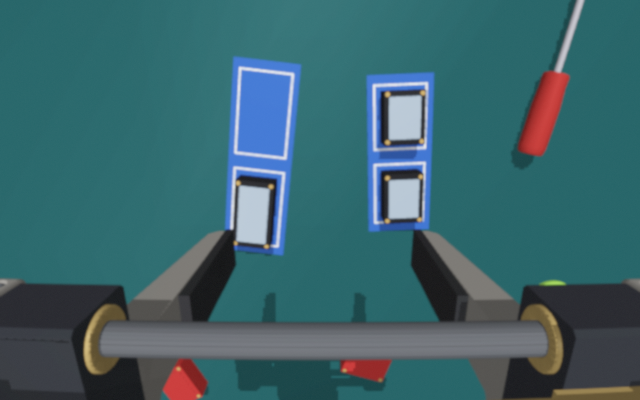

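All three modules stand inside their outlines: short ones at (405,118) and (403,198), the long one at (252,213). Now I look at the two short sinks before grasping.

Run:
```python
from h import *
ims=[]
for k,(xy,a) in enumerate([((.560,.348),-53),((.440,.337),70.7)]):
    b=obj(np.array(xy),np.deg2rad(a),.018,.012,.03,name=f"s{k}")
    W=snap("wrist")[1]; q=(np.hypot(*(W[...,:2]-b['xy']).transpose(2,0,1))<.03); print(np.percentile(W[q][:,2],[2,20,50,80,98]).round(4))
    ims.append(cv2.imread(f"pics/s{k}.png")[100:300,200:450])
cv2.imwrite("pics/sinks.png",cv2.resize(np.hstack(ims),None,fx=1.5,fy=1.5)); print(env.sense()["t"])
```

```text
[0.5623 0.3499] L53.1 W40.1 yaw -56.3 [332. 190.] [195.5 200.  202. ] z0.0179 1678
[0.0008 0.0062 0.2348 0.237  0.2379]
[0.4505 0.3334] L51.8 W14.6 yaw 70.9 [336. 188.] [203. 208. 210.] z0.0181 726
[0.0005 0.0056 0.2339 0.2362 0.2372]
47.125
```

View pics/sinks.png

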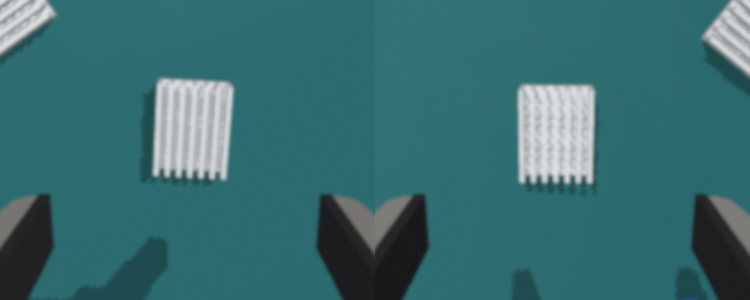

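Both short sinks lie fins up, but the fins break up the blob, so I enlarge the closing kernel. Then pick and stack the first one.

```bash
sed -i 's/extra=None,amin=30)/extra=None,amin=30,ck=5)/; s/np.ones((5,5))/np.ones((ck,ck))/; s/top,amin=400),xy)/top,amin=400,ck=15 if top==.018 else 5),xy)/' h.py
cat > stack.py <<'E'
from h import *
def stack(sink,syaw,mod,myaw,L,ok=True):
    m=obj(np.array(mod),np.deg2rad(myaw),.024,.019)
    b=obj(np.array(sink),np.deg2rad(syaw),.018,.012,.03)
    b=obj(b['xy'],b['yaw'],.018,.012,.03)
    assert abs(b['L']-L)<3 and abs(b['W']-40)<3, "sink size"
    pick(b,zt=.004)
    place(m['xy'],m['yaw'],.0288)
    t=obj(m['xy'],m['yaw'],.042,.036,.055)
    print("sink-module mm",(t['xy']-m['xy'])*1000,"yaw",np.rad2deg(wrap(t['yaw']-m['yaw'])),"t",env.sense()["t"])
E
python3 - <<'E'
from stack import *
stack((.562,.349),-56.3,(.5845,.154),92.5,52)
snap("wrist","stk1")
E
```

```text
[0.5845 0.1546] L52.6 W40.0 yaw -87.3 [324. 192.] [181. 193. 206.] z0.0248 3141
[0.5623 0.3498] L52.5 W40.1 yaw -56.4 [325. 187.] [189. 194. 196.] z0.0065 3083
[0.5624 0.3497] L52.7 W40.1 yaw -56.4 [323. 190.] [189. 193. 195.] z0.0064 3079
err [0.6 0.4 0.9]
width 0.039792514505212054 F 24.99999225139618 t 52.425
carried width 0.03951711755825282 25.000068247318268
err [ 0.  -0.  -0.1]
F [0.1 0.7 0.1]
t 56.8333
[0.5967 0.1552] L52.5 W14.5 yaw -87.0 [339. 194.] [200. 205. 210.] z0.0423 787
sink-module mm [12.22803211  0.63941956] yaw 0.33751773834227944 t 57.4333
```

```bash
sed -i 's/if top==.018 else/if top in (.018,.042) else/' h.py
python3 - <<'E'
from stack import *
a=obj(np.array([.5845,.1546]),np.deg2rad(92.7),.042,.030,.055,name="stk1")
im=cv2.imread("pics/stk1.png")[100:300,200:450]
cv2.imwrite("pics/stk1c.png",cv2.resize(im,None,fx=3,fy=3)); print(a['rel'],env.sense()["t"])
E
```

```text
[0.5839 0.1553] L54.1 W40.1 yaw -87.3 [322. 190.] [202. 207. 210.] z0.0304 3267
[ 0.00075768 -0.00062915] 58.0833
```

View pics/stk1c.png

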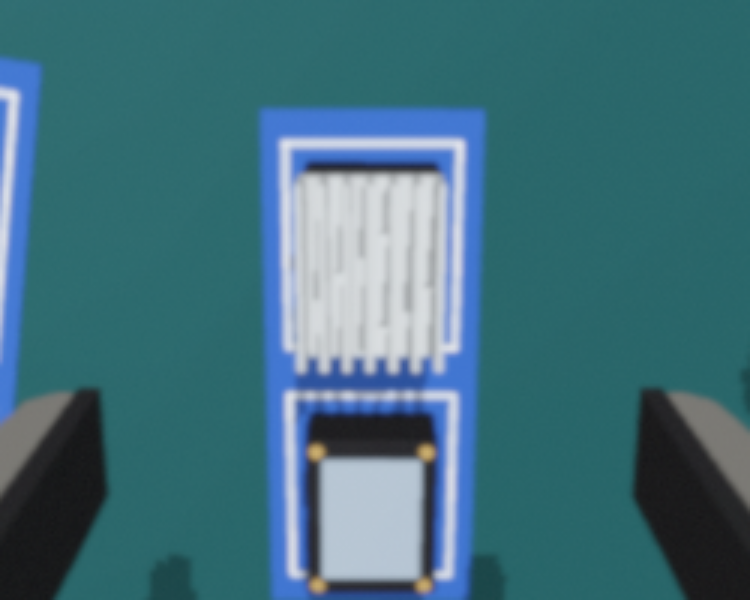

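The sink sits on the far short module at about (370,270) in the crop, flush to within about 1 mm. I set the lateral camera offset (-0.6 mm), square this stack with a light lateral squeeze over both parts, then do the second short stack.

```bash
cat >> stack.py <<'E'
def square(xy,yaw,F=15):
    line(xy,.08,yaw); fix(xy,.014,yaw,.1); effector.grasp(F); env.pause(.2); print("sq width",env.sense()["gripper_width"]); effector.release(); line(xy,.14,yaw)
def full(sink,syaw,mod,myaw,L,name):
    stack(sink,syaw,mod,myaw,L)
    a=obj(np.array(mod),np.deg2rad(myaw),.042,.030,.055); square(a['xy'],a['yaw'])
    a=obj(np.array(mod),np.deg2rad(myaw),.042,.030,.055,name=name)
    print("final",a['xy'],env.sense()["t"])
E
python3 - <<'E'
import numpy as np; np.save("cal.npy",[0,-.0006])
from stack import *
square(np.array([.5848,.1548]),np.deg2rad(92.6))
full((.44,.337),70.9,(.588,.0745),92.5,52,"stk2")
im=cv2.imread("pics/stk2.png")[50:300,200:450]
cv2.imwrite("pics/stk2c.png",cv2.resize(im,None,fx=2.4,fy=2.4))
E
```

```text
err [0.6 0.2 0.8]
sq width 0.039962143433119275
[0.5886 0.0744] L52.7 W40.0 yaw -87.3 [323. 193.] [179. 189. 202.] z0.0248 3149
[0.4388 0.3373] L52.6 W40.0 yaw 70.8 [320. 189.] [202. 206. 208.] z0.0065 3074
[0.4389 0.3377] L52.8 W40.1 yaw 70.3 [322. 189.] [202. 207. 209.] z0.0065 3060
err [0.5 0.4 0.7]
width 0.0398191371109083 F 24.99994933605194 t 67.375
carried width 0.039887485208919 25.000018179416656
err [ 0.  -0.1 -0.1]
F [-0.6  0.7 -0.6]
t 72.1333
[0.5886 0.0745] L52.4 W40.1 yaw -87.3 [323. 191.] [201. 205. 210.] z0.0306 3198
sink-module mm [0.00324294 0.10548854] yaw 0.053589820861816 t 72.7333
[0.5886 0.0749] L53.3 W40.1 yaw -87.5 [323. 191.] [201. 205. 210.] z0.0307 3241
err [0.6 0.1 0.8]
sq width 0.040168520640918644
[0.5885 0.075 ] L53.4 W40.1 yaw -87.4 [323. 191.] [200. 205. 209.] z0.0305 3242
final [0.58852187 0.07496215] 78.0833
```

View pics/stk2c.png

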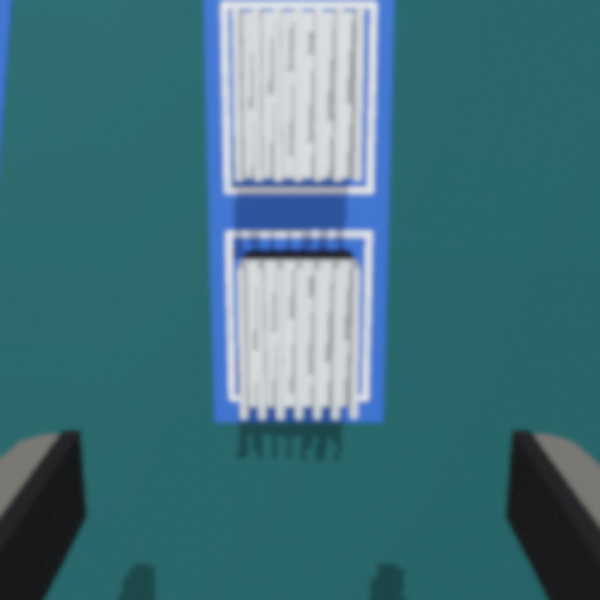

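Both short stacks are flush, at crop (298,95) and (298,335). Now the long stack.

Run:
```python
from stack import *
full((.559,-.377),-47.5,(.4359,.057),83.4,72,"stk3")
look([.515,.10],np.pi/2,z=.22); env.pause(.2); sn=snap("wrist","fin")
show(blobs(sn,.034,.05,.042,amin=300,ck=9)); snap("scene","fin_scene"); print(env.sense()["t"])
im=cv2.imread("pics/stk3.png")[50:300,200:450]
cv2.imwrite("pics/fin2.png",np.hstack([cv2.resize(im,(400,400)),cv2.imread("pics/fin.png")[:,120:520]]))
```

```text
[0.4401 0.0894] L71.5 W40.0 yaw 83.5 [322. 150.] [185. 200. 213.] z0.0248 4682
[ 0.5565 -0.3826] L72.0 W40.1 yaw -47.4 [329. 186.] [193. 198. 200.] z0.0064 4206
[ 0.5564 -0.3824] L73.2 W40.1 yaw -47.5 [322. 190.] [193. 197. 200.] z0.0066 4242
err [ 0.5 -0.4  0.8]
width 0.039792023630086965 F 24.99998778104782 t 83.9667
carried width 0.039464485211912204 24.99972313642502
err [ 0.2 -0.   0.2]
F [ 0.6  0.2 -1. ]
t 89.3333
[0.4403 0.0896] L72.5 W40.1 yaw 83.5 [323. 190.] [204. 208. 211.] z0.0306 4387
sink-module mm [0.22906881 0.21922422] yaw 0.03334045410156888 t 91.9167
[0.4403 0.0899] L71.5 W40.1 yaw 83.5 [323. 150.] [207. 211. 214.] z0.0306 4715
err [0.6 0.2 0.6]
sq width 0.040027738819637844
[0.4403 0.0897] L71.4 W40.1 yaw 83.4 [324. 150.] [207. 211. 214.] z0.0306 4713
final [0.44030901 0.08970509] 97.325
[0.584  0.1541] L51.6 W41.5 yaw -87.9 [395. 117.] [180. 185. 188.] z0.0393 2372
[0.4409 0.0901] L73.6 W41.5 yaw 83.6 [250. 181.] [185. 190. 193.] z0.0384 2898
[0.5877 0.0745] L54.0 W41.1 yaw -87.6 [395. 197.] [177. 182. 186.] z0.0386 2059
98.3583
```

View pics/fin2.png

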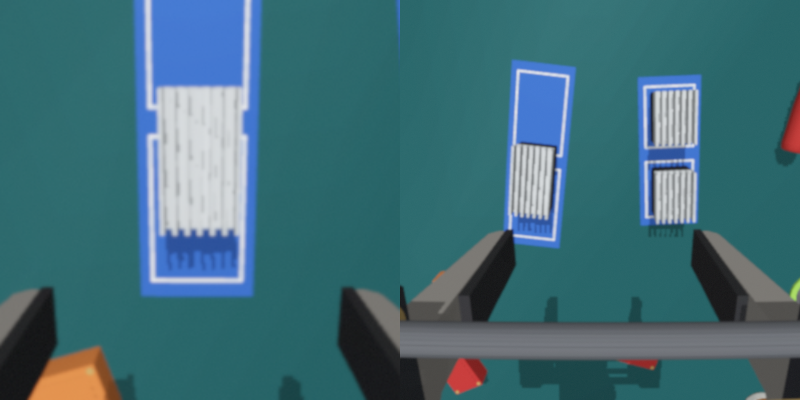

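View pics/fin_scene.png

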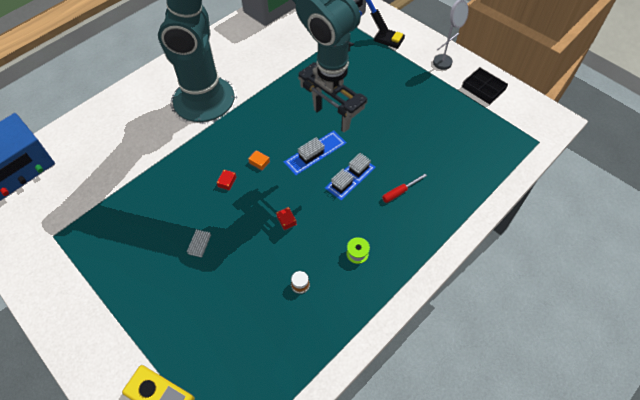

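The wrist view shows that the long module had been knocked 33 mm along its strip before the sink went on: the stack is at (533,180), across the two outlines. The sink is flush on it. I'll grip the whole stack end to end, over both parts, slide it back into the near outline, and square it.

Run:
```python
from stack import *
y=np.deg2rad(83.4); x0=np.array([.4403,.0897]); d=np.array([np.cos(y),np.sin(y)]); P=np.array([.441,.1065])-.05*d
line(x0,.09,y+np.pi/2); fix(x0,.010,y+np.pi/2,.1); effector.grasp(20); env.pause(.2); print(env.sense()["gripper_width"])
line(P,.010,y+np.pi/2,.05); env.pause(.3); print(env.sense()["gripper_width"],env.sense()["ee_pos"])
effector.release(); line(P,.14,y+np.pi/2)
a=obj(P,y,.042,.030,.055); square(a['xy'],a['yaw'])
a=obj(P,y,.042,.030,.055,name="stk4")
sn,_=look(P+[0,0],y+np.pi/2,z=.15,name="stk4b")
env.reach([.515,.10,.3],Rz(np.pi/2)); env.pause(.2); snap("wrist","fin4"); snap("side","side4"); print(env.sense()["t"])
A=[cv2.resize(cv2.imread(f"pics/{n}.png")[50:300,200:450],(400,400)) for n in("stk4","stk4b")]
cv2.imwrite("pics/fin5.png",np.hstack(A))
S=cv2.imread("pics/side4.png")[190:310,230:390]; F=cv2.imread("pics/fin4.png")[40:340,120:520]
cv2.imwrite("pics/fin6.png",np.hstack([cv2.resize(S,(400,300)),F]))
```

```text
err [0.5 0.2 0.6]
0.07196451327924842
0.07182077568935186 [0.43530589 0.05539149 0.01018269]
[0.4353 0.0557] L73.6 W40.1 yaw 83.3 [323. 191.] [206. 210. 213.] z0.0305 4428
err [0.5 0.2 0.6]
sq width 0.0401684689559807
[0.4353 0.0556] L73.4 W40.1 yaw 83.4 [323. 192.] [206. 210. 213.] z0.0306 4437
113.6833
```

View pics/fin5.png

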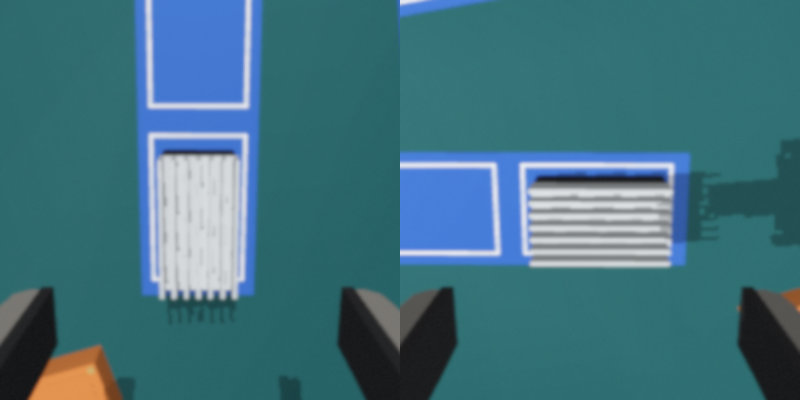

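View pics/fin6.png

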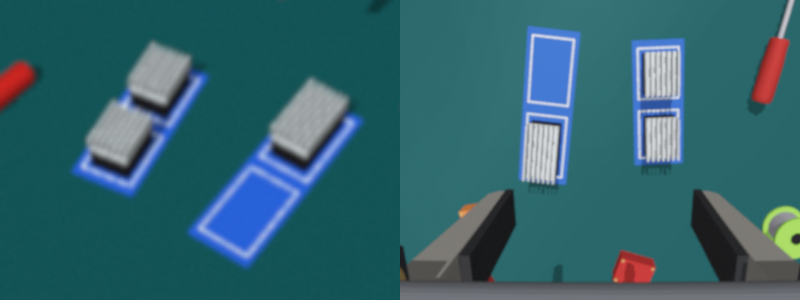

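All three stacks stand inside their outlines with fins up and flush, and the bystanders haven't moved. Handing in.

```bash
python3 -c "
from h import *
print(workorder.finish_job())"
```

```text
the job is handed in; nothing more can be done
None
```

I handed in the job at about 114 s with all three modules present (two short, one long) standing in their own outlines, each with a matching heat sink flush on top, fins up; the long module was knocked aside before its sink went on, so I slid that stack back into its outline. The spare long sink, look-alikes and bystanders were left alone.

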